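Scrub the open jar, then bring the marked jar to the front of the carousel

ROBOT

A 7-joint arm with a two-finger parallel gripper is mounted at the origin on the work surface. World frame = base frame: x ahead of the robot, y to its left, z up, the work surface at z = 0. Lengths are in m, angles in rad, forces in N, time in s.
With the tool pointing down it reaches from about 0.425 to 0.875 m from the base axis. Payload 9.9 kg.
Tool frame: the origin (TCP) lies midway between the tips of the shut fingers; the grasp point (between the pads) lies 19 mm behind it; z points along the fingers, y is the line along which they close (so a half turn about z gives the same grasp; the last joint's range is limited). The gripper opens to 85 mm and grips with 20 to 120 N. Pads are 22 mm wide; open, the fingers measure 114 mm over their backs; the gripper's body (76 mm by 85 mm) begins 54 mm behind the grasp point. The pads swing forward as they close: fully open they stand 13 mm farther back than shut.
Start: joints at [-1.41, 0.576, 0.025, 1.437, -0.015, 1.129, -0.057], TCP at [0.164, 0.655, 0.231] pointing down, gripper open.
Joint ranges: [-2.76, 2.76], [-0.34, 2.15], [-1.52, 1.57], [0.19, 2.46], [-1.09, 4.23], [0.17, 1.99], [-2.82, 2.82]. Speed limits (rad/s): [2.22, 2.22, 3.01, 3.01, 3.14, 3.14, 3.14].

INTERFACE

Orientations are given as a rotation vector (axis times angle).
In Python, from bench import manip gives the robot as it stands. The module is installed in compiled form; this text tells all that it offers. Calls block until the motion is done:
- manip.move_ptp(position, orientation): joint-space move of the TCP to a pose.
- manip.move_linear(position, feed=0.15, rot=None, stop_force=None): straight line of the TCP; rot=None keeps the orientation; feed is the mean speed in m/s. With stop_force (N) it stops when the force on the tool has changed by that much, and returns True; else False.
- manip.move_j(angles): joint-space move.
- manip.grip(opening, force=None): finger opening in m; force is the grip in N (None keeps the last); returns when the fingers have stopped.
- manip.dwell(seconds).
- manip.inverse_kinematics(position, orientation): joint angles nearest the present ones, or None.
- manip.get_obs(): the state.
- manip.capture(name): name is "scene" or "top" or "wrist"; returns (picture, depth): 400x640x3 uint8, red, green, blue; 400x640 float32, m along the optical axis (not along the pixel's ray), 0 where there is no reading.
- manip.get_calibration(name): a dict with "K" (3x3 intrinsics, pixels), "R" (3x3) and "t" (3): a world point X has camera coordinates R X + t. Camera axes: x right, y down, z forward; pixel columns grow to the right and rows downward; lengths in m; the calibration is good to about 2 mm. A picture is of the moment at which its call begins: read the wrist's pose just before it. get_calibration takes no time and is no camera call; for the wrist camera it gives the pose at the moment of the call.
A pose or a line that the arm cannot do raises manip.IKError and nothing moves.
- manip.finish_job(): hands the job in; it is judged then, once.
The state is a dict: "clock": time; "q": joint angles; "joint_vel": joint speeds; "effort": joint torques, N m; "ee_pos": TCP position; "tool_rot": TCP orientation; "force": force on the tool from outside, world axes, zero at the start; "wrist_torque": the same for the moment, N m; "opening": finger opening in m; "finger_force": force on a finger pad.
Only numpy, scipy, OpenCV 4.12 (cv2) and the standard library are available. Lean on these libraries where they do the work, as an engineer would, in place of code of your own. Each camera call takes 0.05 s, during which the arm holds its last target. There are 200 camera calls.

TASK

The two jars on the carousel are to be washed one after the other. Now scrub the open jar with the brush that stands in it, drawing the brush up about 5 cm and pushing it back down to the bottom twice, with the bristles kept inside the jar and the jars left in their cups; then let the brush go, standing in its jar, and turn the carousel until the jar with the white band and white knob is at the front, in line with the white mark, ready to be opened and washed next. Finish while firmly gripping that jar's knob (or the carousel) so that the turntable is held still: do not let go at the end, and leave the lunch box, can opener and spoon rest alone.

Things in the scene. Friction and masses are not known exactly. Their poses are not given: they have to be found in the camera images.
- foot: fixed round black foot of the carousel, 220 mm across, 16 mm high; origin on the counter on the turning axis of the carousel (vertical); its -x axis points to the front, where an 8 mm high tab with a white mark reaches out to 170 mm from the axis
- front (a point): the point 85 mm from the carousel's axis, towards the white mark: the marked jar's axis belongs above it (x and y count)
- carousel: matte black steel rack, a plate 260 mm across and 6 mm thick (top at 24 mm above the counter), that turns freely either way (light drag, about 0.06 N m, no spring; stays where left) about the vertical axis through its origin; up to 6.2 rad either way. Two round wire cups, 50 mm high above the plate with about 1.5 mm play around the jar, have their centres 85 mm from the axis on its own -x and +x; a thin post on the axis rises to 119 mm above the counter
- marked_jar: closed amber glass jar with white band, 66 mm across, wooden lid 69 mm across with top at 120 mm, and on it an upright white round knob 26 mm in diameter and 40 mm high (120 to 160 mm); 0.3 to 0.65 kg, loose in one of the cups, in which it can spin. Origin at the centre of its underside, z up
- knob (a point): on the axis of the marked jar's knob, 145 mm above the jar's underside, 15 mm below the knob's top: where to grip it
- open_jar: open amber glass jar, 66 mm across, 120 mm high, wall 4 mm (58 mm bore), floor 5 mm thick; loose in the other cup, opposite the marked jar. Origin at the centre of its underside, z up
- mouth (a point): centre of the open jar's mouth, 120 mm above its underside
- brush: bottle brush, 240 mm long, about 80 g, standing upright in the open jar on its floor; origin at the bottom of the bristles. Stiff bristle head 46 mm in diameter from 0 to 60 mm, 10 mm steel rod from 60 to 130 mm, blue round handle 16 mm in diameter from 130 to 240 mm
- brush_grip (a point): on the axis of the brush handle, 205 mm above the bottom of the bristles: where to grip it
- brush_tip (a point): centre of the bottom of the brush's bristle head; 5 mm above the open jar's underside when the brush stands on the jar's floor
- lunch_box: bystander: green plastic lunch box with white clip lid, 172 x 132 x 62 mm, right of the carousel; origin at the centre of its underside
- can_opener: bystander: steel can opener, 155 mm long, 22 mm high, left of the carousel; origin under its middle
- spoon_rest: bystander: white ceramic spoon rest, bowl 90 mm across with a handle towards its -x, 18 mm high, left of the carousel; origin under the bowl
Things that resemble listed ones, but are neither listed nor needed, are in the scene too. Leave any turquoise look-alike of the brush alone.

How it is judged:
By the outcome, as a careful person would: the job done as asked, in the order asked, and still so for the second after the job is handed in, while the arm keeps its last pose, push and grip.
It also fails if it takes over 51 s, if anything falls off the work surface, if the arm or the gripper's body presses on something with over 40 N, if the wrist force passes 120 N, or if a joint passes its speed limit or range.

## Working session

There is one attempt and no reset: what is moved stays moved. The work goes in short steps, each a Python script; the robot and the scene stay as the last script left them, time stands still between calls to the robot, and variables do not carry over. Pictures are saved under pics/ and viewed, at most 10 in all, crops included, and the job is handed in when it is done.

```bash
mkdir -p pics; cat > h.py <<'E'
import numpy as np, cv2
from bench import manip
def cap(n):
    c=manip.get_calibration(n); p,d=manip.capture(n); return p,d,c
def save(n,p): cv2.imwrite('pics/'+n+'.png',p[...,::-1])
def px2w(c,u,v,d):
    r=np.linalg.inv(c['K'])@np.array([u,v,1.]); return c['R'].T@(r*d-c['t'])
def plane(c,u,v,z):
    r=c['R'].T@np.linalg.inv(c['K'])@np.array([u,v,1.]); o=-c['R'].T@c['t']; return o+r*(z-o[2])/r[2]
def cloud(c,d):
    v,u=np.mgrid[:d.shape[0],:d.shape[1]]
    r=np.linalg.inv(c['K'])@np.stack([u.ravel(),v.ravel(),np.ones(u.size)])
    return ((r*d.ravel()).T-c['t'])@c['R']
E
python3 - <<'E'
from h import *
o=manip.get_obs();print(o['clock'],o['q'],o['ee_pos'],o['tool_rot'])
for n in('scene','top'):
    p,d,c=cap(n);save(n,p);np.savez(n,p=p,d=d,**c)
E
```

```text
0.0 [-1.40981792  0.57650174  0.02485235  1.437922   -0.01503917  1.1290025
 -0.0564873 ] [0.16345588 0.65443439 0.23045831] [-3.83484043e-01 -3.11795023e+00  2.58031804e-03]
```

View pics/scene.png

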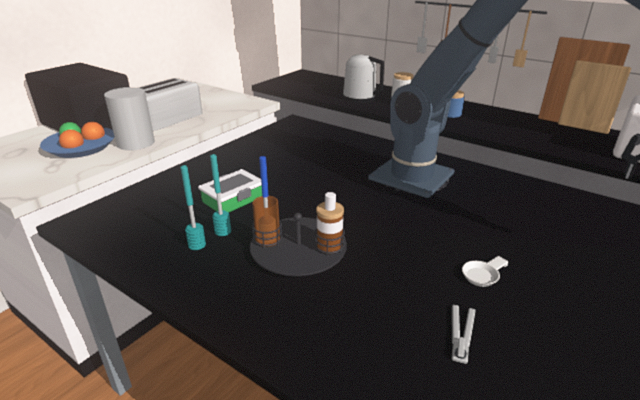

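View pics/top.png

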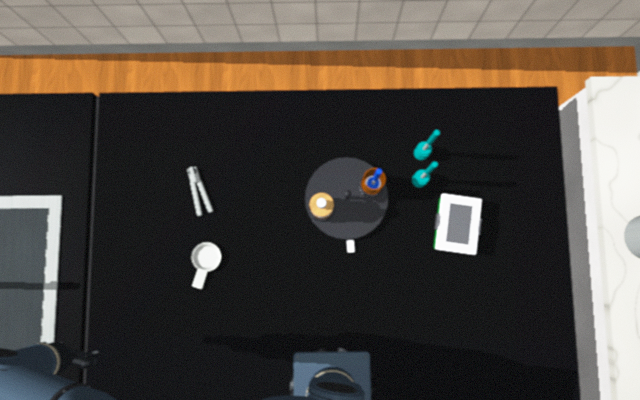

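Candidates for the brush: blue handle at top (375,176) / scene (264,180), standing in the amber jar; the turquoise look-alikes are at top (423,150) and (421,178). I choose the blue one. The marked jar's knob is at top (321,203), the white mark at (351,246). Next I measure these and take a close crop.

```bash
python3 - <<'E'
from h import *
for n in('top','scene'):
    z=np.load(n+'.npz');p,d=z['p'],z['d'];c={k:z[k] for k in'KRt'}
    X=cloud(c,d).reshape(400,640,3);hsv=cv2.cvtColor(p,cv2.COLOR_RGB2HSV)
    H,S,V=[hsv[...,i].astype(int) for i in range(3)]
    ws=(X[...,0]>.4)&(X[...,0]<.95)&(abs(X[...,1])<.3)
    def rep(name,m):
        v,u=np.nonzero(m)
        if len(u)==0: print(n,name,'none');return
        Q=X[m];print(n,name,len(u),'px',u.mean().round(1),v.mean().round(1),'med',np.median(Q,0).round(3),'min',Q.min(0).round(3),'max',Q.max(0).round(3))
    rep('blue',(H>108)&(H<128)&(S>150)&ws)
    rep('knob',(S<60)&(V>130)&ws&(X[...,2]>.16))
    rep('mark',(S<60)&(V>130)&ws&(X[...,2]<.03))
    m=ws&(abs(X[...,2]-.024)<.006)&(X[...,0]>.45)
    if n=='top':
        m=(m&(V>35)).astype(np.uint8); m=cv2.morphologyEx(m,cv2.MORPH_OPEN,np.ones((3,3)))
        cs=max(cv2.findContours(m,0,2)[0],key=cv2.contourArea)
        (u,v),r=cv2.minEnclosingCircle(cv2.convexHull(cs));print('plate',u,v,r,plane(c,u,v,.024),plane(c,u+r,v,.024))
        m2=ws&(abs(X[...,2]-.119)<.012);rep('z119',m2)
        print('mark ray',*[plane(c,*np.argwhere((S<60)&(V>130)&ws&(X[...,2]<.03)).mean(0)[::-1],.008)])
        save('crop_top',cv2.resize(p[140:260,280:450],None,fx=4,fy=4,interpolation=cv2.INTER_CUBIC))
E
```

```text
top blue 129 px 374.9 178.7 med [ 0.617 -0.13   0.096] min [ 0.535 -0.189 -0.   ] max [ 0.686 -0.117  0.273]
top knob 75 px 321.4 202.7 med [0.549 0.023 0.186] min [0.538 0.01  0.161] max [0.562 0.035 0.195]
top mark 105 px 350.4 245.2 med [ 0.436 -0.063  0.011] min [ 0.417 -0.12  -0.002] max [ 0.648 -0.051  0.023]
plate 346.0 199.0 41.182621002197266 [ 0.58196994 -0.05287288  0.024     ] [ 0.58010549 -0.18164283  0.024     ]
top z119 125 px 364.6 186.3 med [ 0.595 -0.108  0.118] min [ 0.517 -0.299  0.107] max [0.732 0.039 0.131]
mark ray [ 0.43844404 -0.0643473   0.008     ]
scene blue 229 px 263.8 176.0 med [ 0.626 -0.124  0.219] min [ 0.616 -0.135  0.162] max [ 0.631 -0.118  0.269]
scene knob 120 px 326.2 197.9 med [0.558 0.03  0.176] min [ 0.538 -0.279  0.16 ] max [0.641 0.04  0.184]
scene mark none
```

View pics/crop_top.png

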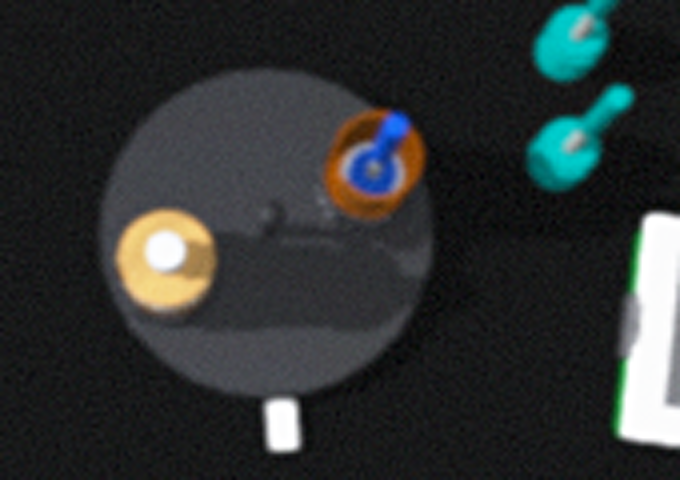

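The crop shows the blue handle (375,165) inside the amber jar, with the turquoise ones clearly apart, so the choice holds. The numbers agree: axis at (0.582,-0.053), knob at 82 mm radius. I move above the brush for a close look.

```bash
cat >> h.py <<'E'
from scipy.spatial.transform import Rotation as Ro
def down(yaw): # closing line (tool y) along (cos yaw, sin yaw), tool z down
    y=np.array([np.cos(yaw),np.sin(yaw),0]);z=np.array([0,0,-1.]);return Ro.from_matrix(np.stack([np.cross(y,z),y,z],1)).as_rotvec()
E
python3 - <<'E'
from h import *
for P,yw in [((.60,-.09,.42),0),((.617,-.127,.215),-.2),((.55,.022,.15),.4),((.497,-.06,.15),1.64),((.497,-.06,.3),1.64)]:
    for k in(0,np.pi):
        q=manip.inverse_kinematics(np.array(P),down(yw+k));print(P,yw+k,None if q is None else np.round(q,2))
manip.grip(.07)
manip.move_ptp(np.array([.59,-.11,.42]),down(0) if manip.inverse_kinematics(np.array([.59,-.11,.42]),down(0)) is not None else down(np.pi))
p,d,c=cap('wrist');save('w1',p);np.savez('w1',p=p,d=d,**c);o=manip.get_obs();print(o['clock'],o['q'].round(2),o['ee_pos'])
E
```

```text
(0.6, -0.09, 0.42) 0 [-0.37  0.46  0.78  1.3  -0.32  1.51  0.37]
(0.6, -0.09, 0.42) 3.141592653589793 [-0.55  0.67  1.36  1.3  -0.65  1.66 -2.45]
(0.617, -0.127, 0.215) -0.2 [-0.32  0.64  0.8   1.6  -0.5   1.11  0.4 ]
(0.617, -0.127, 0.215) 2.941592653589793 [-0.49  0.91  1.36  1.61 -0.9   1.38 -2.36]
(0.55, 0.022, 0.15) 0.4 [-0.39  0.51  0.39  1.88 -0.27  0.8   0.55]
(0.55, 0.022, 0.15) 3.541592653589793 [-0.81  0.91  1.36  1.9  -0.97  1.21 -1.84]
(0.497, -0.06, 0.15) 1.64 [-0.16  0.43  0.27  2.   -0.17  0.73  1.85]
(0.497, -0.06, 0.15) 4.781592653589793 [-0.57  0.6   0.95  2.02 -0.65  0.86 -0.76]
(0.497, -0.06, 0.3) 1.64 [-0.41  0.29  0.59  1.79 -0.18  1.11  1.88]
(0.497, -0.06, 0.3) 4.781592653589793 [-0.75  0.47  1.2   1.8  -0.47  1.2  -0.91]
3.5917 [-0.37  0.46  0.83  1.31 -0.33  1.51  0.43] [ 0.59024226 -0.10917961  0.41977465]
```

View pics/w1.png

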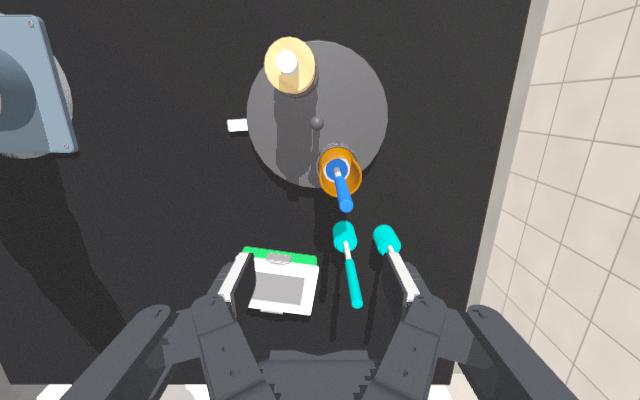

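The wrist view shows the knob (287,62), post tip (317,123), mark (237,125), amber mouth (340,165) and blue handle top (346,208). I cast rays at the known heights.

```bash
python3 - <<'E'
from h import *
z=np.load('w1.npz');p,d=z['p'],z['d'];c={k:z[k] for k in'KRt'}
X=cloud(c,d).reshape(400,640,3);hsv=cv2.cvtColor(p,cv2.COLOR_RGB2HSV);H,S,V=[hsv[...,i].astype(int) for i in range(3)]
v,u=np.mgrid[:400,:640]
def big(m):
    n,l,s,ce=cv2.connectedComponentsWithStats(m.astype(np.uint8));i=1+s[1:,4].argmax();return l==i,ce[i],s[i]
b,ce,s=big((H>105)&(H<125)&(S>150)&(u>300)&(u<380)&(v>170)&(v<230));Q=X[b];Q=Q[(Q[:,2]>.15)&(Q[:,2]<.29)]
print('blue',s,'pts',len(Q))
for lo in np.arange(.16,.28,.02):
    q=Q[(Q[:,2]>=lo)&(Q[:,2]<lo+.02)]
    if len(q):print(round(lo,2),len(q),np.median(q,0).round(4))
(uu,vv),r=cv2.minEnclosingCircle(np.argwhere(b&(X[...,2]>.255))[:,::-1].astype(np.float32));print('top disc',uu,vv,r,plane(c,uu,vv,.269).round(4))
k,ce,s=big((S<50)&(V>190)&(v<85)&(u>265)&(u<310)&(X[...,2]>.176));(uu,vv),r=cv2.minEnclosingCircle(np.argwhere(k)[:,::-1].astype(np.float32))
print('knob',uu,vv,r,plane(c,uu,vv,.184).round(4),plane(c,uu+r,vv,.184).round(4),X[k].mean(0).round(4))
l,ce,s=big((v<105)&(u>255)&(u<325)&(abs(X[...,2]-.144)<.006)&(S>60));(uu,vv),r=cv2.minEnclosingCircle(np.argwhere(l)[:,::-1].astype(np.float32))
print('lid',uu,vv,r,plane(c,uu,vv,.144).round(4),plane(c,uu+r,vv,.144).round(4))
m,ce,s=big((S<60)&(V>150)&(abs(u-237)<16)&(abs(v-125)<14));print('mark',ce,s,plane(c,*ce,.008).round(4))
t,ce,s=big((abs(u-317)<12)&(abs(v-123)<12)&(X[...,2]>.1));print('post',ce,s,plane(c,*ce,.115).round(4),X[t].mean(0).round(4))
pl,ce,s=big((abs(X[...,2]-.024)<.006)&(S<60)&(V>30)&(u>235)&(u<400)&(v<200)&(u>249));
h=cv2.convexHull(np.argwhere(pl)[:,::-1].astype(np.float32))[:,0]
W=np.array([plane(c,*a,.024)[:2] for a in h]);(a,bb),r=cv2.minEnclosingCircle((W*1000).astype(np.float32));print('plate',a,bb,r)
j,ce,s=big((H>5)&(H<22)&(S>130)&(u>310)&(u<370)&(v>140)&(v<200)&(abs(X[...,2]-.144)<.004));W=X[j];(a,bb),r=cv2.minEnclosingCircle((W[:,:2]*1000).astype(np.float32));print('mouth',a,bb,r,len(W))
E
```

```text
blue [326 171  27  42 130] pts 69
0.16 8 [ 0.6135 -0.1266  0.1702]
0.18 10 [ 0.6134 -0.1267  0.1872]
0.2 9 [ 0.6132 -0.1269  0.2093]
0.22 12 [ 0.6133 -0.127   0.2279]
0.24 15 [ 0.613  -0.1279  0.2483]
0.26 15 [ 0.6169 -0.1355  0.2684]
top disc 345.5 204.0 8.139510154724121 [ 0.6193 -0.1282  0.269 ]
knob 286.7640075683594 61.65999984741211 11.792778015136719 [0.5507 0.0243 0.184 ] [0.565  0.0243 0.184 ] [0.5505 0.0237 0.187 ]
lid 289.5591735839844 64.85502624511719 27.89873504638672 [0.5503 0.0254 0.144 ] [0.5877 0.0255 0.144 ]
mark [237.072 124.592] [227 118  21  14 250] [ 0.4348 -0.0619  0.008 ]
post [316.54878049 122.9695122 ] [310 115  14  16 164] [ 0.5864 -0.0517  0.115 ] [ 0.5864 -0.0516  0.1185]
plate 586.37841796875 -52.30598449707031 129.4630889892578
mouth 622.711181640625 -129.29171752929688 33.080501556396484 300
```

Measurements are consistent: axis (0.586,-0.052), knob radius 84 mm, mouth opposite at (0.622,-0.129), brush axis about (0.617,-0.133) within its play. I grasp and do the scrubbing.

```bash
python3 - <<'E'
from h import *
def st(s):
    o=manip.get_obs();print(s,round(o['clock'],2),o['ee_pos'].round(4),'op',round(o['opening'],4),'ff',o['finger_force'],'F',o['force'].round(1))
b=np.array([.617,-.133]);P=lambda xy,z:np.array([*xy,z])
manip.move_ptp(P(b,.34),down(0));
hit=manip.move_linear(P(b,.216),feed=.12,stop_force=8);st('at brush %s'%hit)
if not hit:
    manip.grip(.010,force=40);st('gripped')
    p,d,c=cap('wrist');save('w2',p);np.savez('w2',p=p,d=d,**c)
E
```

```text
at brush False 5.22 [ 0.6174 -0.1333  0.2169] op 0.0698 ff 0.0 F [-0.8  0.  -0.5]
gripped 5.76 [ 0.6171 -0.133   0.2161] op 0.0148 ff 39.4575959444046 F [ 1.4 -0.  -0.4]
```

View pics/w2.png

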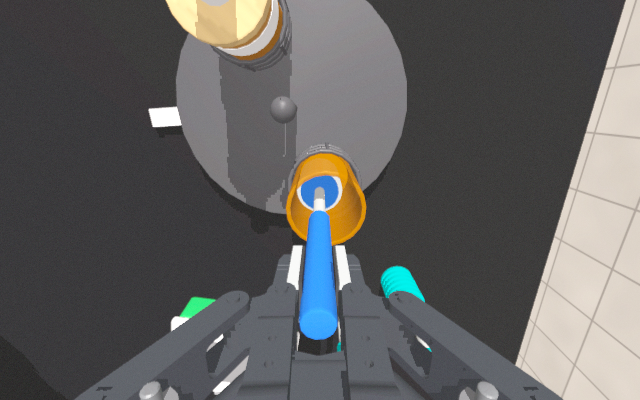

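The blue handle is between the pads (318,280), its rod (320,200) a few mm left of the mouth centre (326,200). I scrub, shifting towards the centre while lifting.

```bash
python3 - <<'E'
from h import *
def st(s):
    o=manip.get_obs();print(s,round(o['clock'],2),o['ee_pos'].round(4),'op',round(o['opening'],4),'F',o['force'].round(1))
P=lambda z:np.array([.6205,-.1305,z])
z0=.2161
for i in range(2):
    manip.move_linear(P(z0+.051),feed=.06);manip.dwell(.2);st('up')
    if i==0: p,d,c=cap('wrist');save('w3',p)
    h=manip.move_linear(P(z0-.002),feed=.06,stop_force=6);manip.dwell(.2);st('down %s'%h)
p,d,c=cap('wrist');save('w4',p);p,d,c=cap('scene');save('s4',p[130:290,150:390])
cv2.imwrite('pics/cmp.png',np.hstack([cv2.resize(cv2.imread('pics/w3.png'),(400,250)),cv2.resize(cv2.imread('pics/s4.png'),(375,250))]))
E
```

```text
up 7.02 [ 0.6204 -0.1304  0.2667] op 0.0148 F [-0.7  0.5 -0.8]
down True 8.07 [ 0.6203 -0.1303  0.2157] op 0.0151 F [ 1.2 -0.7  5.1]
up 9.28 [ 0.6204 -0.1304  0.2667] op 0.0149 F [-0.4  0.1  0.4]
down True 10.29 [ 0.6205 -0.1302  0.2158] op 0.0152 F [-1.1  1.1  6.7]
```

View pics/cmp.png

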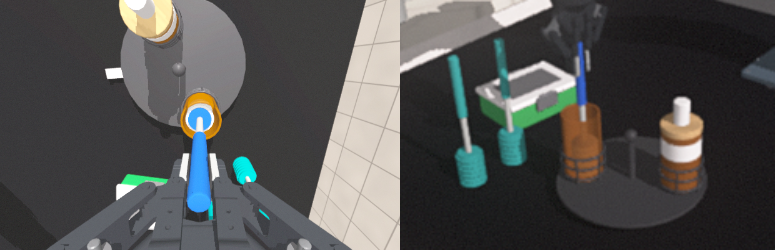

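Left: bristles inside the mouth at the top of the stroke; right: brush back at the bottom, both jars in their cups. I release and re-measure the knob from above.

```bash
cat >> h.py <<'E'
def big(m):
    n,l,s,ce=cv2.connectedComponentsWithStats(m.astype(np.uint8));i=1+s[1:,4].argmax();return l==i,ce[i],s[i]
def circ(m): return cv2.minEnclosingCircle(np.argwhere(m)[:,::-1].astype(np.float32))
def measure(p,d,c):
    X=cloud(c,d).reshape(400,640,3);hsv=cv2.cvtColor(p,cv2.COLOR_RGB2HSV);H,S,V=[hsv[...,i].astype(int) for i in range(3)]
    near=np.hypot(X[...,0]-.586,X[...,1]+.052)
    R={}
    for n,m,z in [('knob',(S<50)&(V>170)&(near<.12)&(X[...,2]>.176)&(X[...,2]<.2),.184),('lid',(S>60)&(H<25)&(near<.14)&(abs(X[...,2]-.144)<.006),.144),('post',(near<.02)&(X[...,2]>.1)&(X[...,2]<.13),.115),('mark',(S<60)&(V>140)&(near>.12)&(near<.19)&(X[...,0]<.49)&(abs(X[...,1]+.06)<.05)&(abs(X[...,2]-.008)<.01),.008),('bluetop',(H>105)&(H<125)&(S>150)&(X[...,2]>.262)&(X[...,2]<.28),.269)]:
        if m.sum()<8: print(n,'none');continue
        g,ce,s=big(m);
        a=ce if n in('mark','post','bluetop') else circ(g)[0]
        R[n]=plane(c,*a,z);print(n,s[4],np.round(a,1),R[n].round(4),'cloud',np.median(X[g],0).round(4))
    return R
E
python3 - <<'E'
from h import *
manip.grip(.07);e=manip.get_obs()['ee_pos']
manip.move_linear(np.array([*e[:2],.33]),feed=.2)
manip.move_ptp(np.array([.58,-.09,.40]),down(0))
p,d,c=cap('wrist');save('w5',p);measure(p,d,c);o=manip.get_obs();print(o['clock'],o['q'].round(2),o['force'].round(1))
E
```

```text
knob 407 [294.6  77.8] [0.5508 0.0248 0.184 ] cloud [0.5503 0.0245 0.1843]
lid 917 [295.4  80.8] [0.5486 0.0243 0.144 ] cloud [0.5555 0.0132 0.1444]
post 169 [323.5 137.7] [ 0.5862 -0.0515  0.115 ] cloud [ 0.5857 -0.0515  0.1164]
mark 258 [240.7 136.6] [ 0.4346 -0.062   0.008 ] cloud [ 0.4349 -0.0623  0.0103]
bluetop 6 [356.5 232.8] [ 0.6195 -0.1337  0.269 ] cloud [ 0.6195 -0.1338  0.2691]
12.1833 [-0.43  0.44  0.84  1.4  -0.33  1.45  0.4 ] [ 0.7  0.2 -0.5]
```

View pics/w5.png

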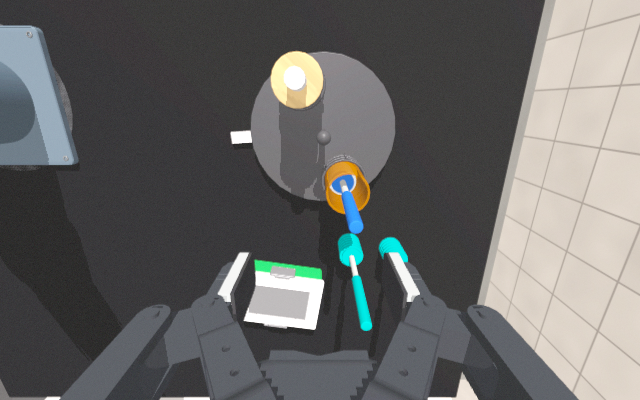

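The brush stands in its jar, handle top at (356,228); knob (295,78), post (323,138) and mark (241,137) agree with the first measurement. I grip the knob with the fingers closing tangentially and turn about +69°.

```bash
python3 - <<'E'
from h import *
def st(s):
    o=manip.get_obs();print(s,round(o['clock'],2),o['ee_pos'].round(4),'op',round(o['opening'],4),'ff',round(o['finger_force'],1),'F',o['force'].round(1),'T',o['wrist_torque'].round(2))
A=np.array([.586,-.0517]);k=np.array([.5507,.0246]);m=np.array([.4347,-.062])
ang=lambda v:np.arctan2(v[1],v[0])%(2*np.pi)
a0,a1=ang(k-A),ang(m-A);print(np.degrees([a0,a1]),np.hypot(*(k-A)))
T=lambda a,r,z:np.array([*(A+r*np.array([np.cos(a),np.sin(a)])),z])
z=.151
manip.move_ptp(T(a0,.084,.27),down(a0-np.pi/2))
h=manip.move_linear(T(a0,.084,z),feed=.12,stop_force=8);st('down %s'%h)
if not h:
    manip.grip(.02,force=50);st('grip')
    if manip.get_obs()['opening']>.022:
        for i,a in enumerate(np.linspace(a0,a1,9)[1:]):
            manip.move_linear(T(a,.084+.001*(i+1)/8,z),feed=.05,rot=down(a-np.pi/2))
            if i%3==1: st(i)
        manip.dwell(.3);st('end')
for n in('wrist','top','scene'):
    p,d,c=cap(n);save('f_'+n,p);np.savez('f_'+n,p=p,d=d,**c)
a=cv2.imread('pics/f_top.png')[130:270,270:450];b=cv2.imread('pics/f_scene.png')[120:300,150:390]
w=cv2.imread('pics/f_wrist.png')
cv2.imwrite('pics/fin.png',np.vstack([np.hstack([cv2.resize(a,(386,300)),cv2.resize(b,(400,300))]),cv2.resize(w,(786,300))[:, :]]))
E
```

```text
[114.82750024 183.89449697] 0.08407008980606599
down False 14.06 [0.5512 0.0244 0.1517] op 0.0694 ff 0.0 F [ 0.1 -1.2  0.2] T [-0.01  0.    0.03]
grip 14.53 [0.551  0.0246 0.1514] op 0.0247 ff 48.9 F [-1.4  0.7  5.6] T [ 0.09  0.23 -0.05]
1 15.33 [0.5295 0.0106 0.1514] op 0.0246 ff 49.3 F [-1.7 -0.   7.3] T [-0.    0.46 -0.09]
4 16.55 [ 0.5075 -0.0205  0.1514] op 0.0249 ff 49.4 F [-2.3 -0.7  8.7] T [-0.2   0.47 -0.07]
7 17.77 [ 0.5013 -0.0583  0.1515] op 0.0246 ff 49.4 F [-2.3 -1.1  7.2] T [-0.41  0.45 -0.03]
end 18.07 [ 0.5013 -0.0581  0.1514] op 0.0249 ff 49.3 F [-1.6 -2.8  7.4] T [-0.32  0.42 -0.06]
```

View pics/fin.png

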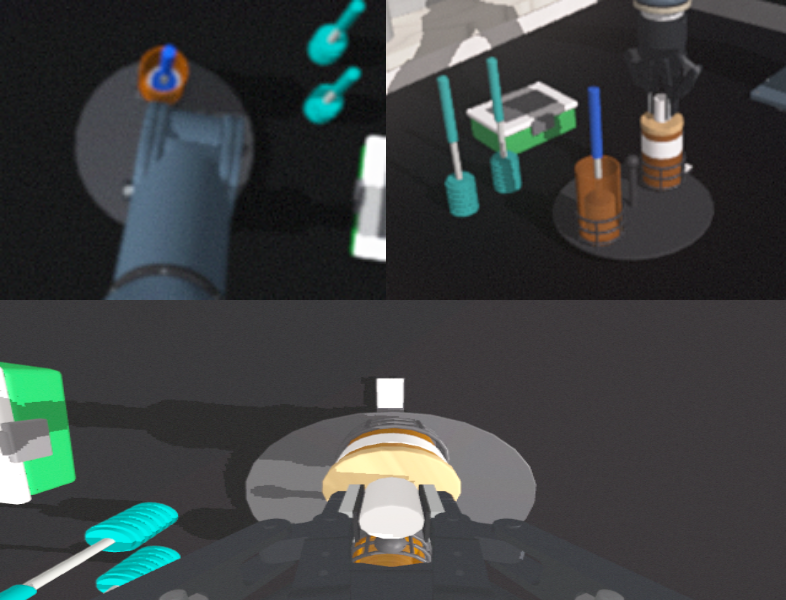

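The wrist view shows the jar, knob and white mark in one line (390,395). The brush stands in its jar at the back, both jars are in their cups, and the grip is firm at 49 N.

```bash
python3 -c "
from bench import manip
print(manip.finish_job())"
```

```text
the job is handed in; nothing more can be done
None
```

I scrubbed the open jar with two full strokes, left the brush standing in it, turned the white-banded jar to the front in line with the white mark, and handed the job in at about 18 s with its knob still firmly gripped.

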